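# Fit the splined yoke on the gearbox shaft

### The job

Pick up the steel driveshaft yoke and fit it, ears up, onto the splined shaft of the gearbox: rock it gently until the splines mesh, then push it down fully home against the shoulder and let go. Push with a firm hand but do not force or wrench it (well under 80 N), and leave the jar, the cutters and the tape measure alone.

Things in the scene. Friction and masses are not known exactly. Their poses are not given: they have to be found in the camera images.
- yoke_mid (a point): Bare steel driveshaft yoke, 48 mm diameter, 70 mm tall, 0.3 kg, standing hub down. Point on its axis 35 mm above its underside, z up. Lower 30 mm: round hub with a 55 mm collar at 21 to 30 mm. Above: two flat ears (28 mm wide, 8 mm thick, 16 mm cross hole) at its +y and -y sides, outer faces 48 mm apart, tops 70 mm up. Grip across these outer faces from above, fingers closing along the yoke's y.
- yoke: The same yoke, origin at the centre of its underside. Its vertical through bore has six inward teeth in the lowest 16 mm, each 6 mm wide, tips on a 28.4 mm circle, evenly spaced at 30, 90, 150... degrees from the yoke's x axis; roots on a 40 mm circle.
- shoulder (a point): Flat 52 mm round shoulder of the gearbox, on the axis of the steel shaft that stands up from it, 55 mm above the worktop. From here up: six teeth 7 mm wide, 26 mm high (tips on a 34 mm circle), then a plain round nose, 26 mm diameter to 30 mm, tapering to 15 mm at its tip 42 mm up. Yoke underside: 26 mm above here when it rests unmeshed on the tooth ends, 0 when home.
- nose_tip (a point): Tip of the shaft, 42 mm above the shoulder. The direction of the shaft's teeth is NOT given by any frame: it differs from run to run, repeats every 60 degrees and must be found by feel. Radial play on the nose is 1.2 mm; turning play once meshed about 3 degrees either way. The shaft does not turn unless twisted with more than 0.8 N m.
- gearbox: Grey gearbox that carries the shaft, fixed, 116 x 116 mm base, origin at the centre of its underside. Three sprung balls in the shaft's grooves drag on the meshed yoke from about 21 mm above the shoulder down to home: it does not fall home by its weight and needs a steady push of about 5 to 15 N.
- screw_jar: bystander: jar of screws with a yellow lid, 66 mm diameter, 88 mm tall; origin under its centre
- cutter: bystander: side cutters lying flat, 50 x 153 x 15 mm; origin under the centre
- tape_measure: bystander: tape measure, 70 x 90 x 35 mm; origin under the centre
There are look-alikes about, which are no part of the job. What is shaped like the gearbox but purple is not meant.

How it is judged (in metres and radians):
On the way, in this order (a step that is already met when the one before it is completed fails the run):
1. the yoke is lifted off the worktop (height (world z) of yoke above 0.03 m), for 0.2 s.
2. the yoke is meshed and pushed down to the shoulder (z of yoke in the frame of shoulder below 0.0025 m and horizontal distance between yoke and shoulder below 0.004 m), for 0.2 s.
At the end, for the whole second after the job is handed in: the yoke stands ears up on the shaft, on its axis within 4 mm and upright within 0.08 rad, its underside within 2.5 mm of the shoulder, released and at rest (all of step 2 and z of yoke in the frame of shoulder above -0.003 m and angle between yoke's own z axis and vertical below 0.08 rad and linear speed of yoke below 0.02 m/s); the robot touches nothing.
It fails at once if the yoke is pressed or twisted against the gearbox or its shaft with more than 80 N (contact force between yoke and gearbox above 80 N).
It fails at once if the jar is moved by more than 15 mm (distance of screw_jar from where it was at the start of the episode above 0.015 m).
It fails at once if the cutters are moved by more than 15 mm (distance of cutter from where it was at the start of the episode above 0.015 m).
It fails at once if the tape measure is moved by more than 15 mm (distance of tape_measure from where it was at the start of the episode above 0.015 m).
It also fails if it takes over 72 s, if anything falls off the work surface, if the arm or the gripper's body presses on something with over 40 N, if the wrist force passes 120 N, or if a joint passes its speed limit or range.

### The arm

A 6-joint arm with a two-finger parallel gripper is mounted at the origin on a cart in front of the work surface, level with it; the furniture and walls round the work are solid. World frame = base frame: x ahead of the robot, y to its left, z up, the work surface at z = 0. Lengths are in mm, angles in rad, forces in N, time in s.
With the tool pointing down it reaches from about 300 to 875 mm from the base axis. Payload 4.2 kg.
Tool frame: the origin (TCP) lies midway between the tips of the shut fingers; the grasp point (between the pads) lies 19 mm behind it; z points along the fingers, y is the line along which they close (so a half turn about z gives the same grasp; the last joint's range is limited). The gripper opens to 85 mm and grips with 20 to 120 N. Pads are 22 mm wide; open, the fingers measure 114 mm over their backs; the gripper's body (76 mm by 85 mm) begins 54 mm behind the grasp point. The pads swing forward as they close: fully open they stand 13 mm farther back than shut.
Start: joints at [1.238, 0.32, 1.565, -0, 1.257, -0.02], TCP at [176.943, 547.113, 231.338] pointing down, gripper open.
Joint ranges: [-3.11, 3.11], [-0.84, 2.01], [0.21, 2.61], [-1.34, 4.49], [0.05, 2.63], [-2.56, 2.56]. Speed limits (rad/s): [2.57, 2.57, 3.14, 3.14, 3.14, 3.14].

### API

Orientations are given as a unit quaternion [x, y, z, w].
In Python, from plant import r gives the robot as it stands. Calls block until the motion is done:
- r.goto(position, orientation): joint-space move of the TCP to a pose.
- r.line_to(position, rot=None, speed=150): straight line of the TCP; rot=None keeps the orientation; speed is the mean speed in mm/s.
- r.set_joints(angles): joint-space move.
- r.gripper_to(opening, strength=None): opening from 0.0 (shut) to 1.0 (fully open); strength is the grip in N (None keeps the last); returns when the fingers have stopped.
- r.wait(seconds).
- r.inverse_kinematics(position, orientation): joint angles nearest the present ones, or None.
- r.get_state(): the state.
- r.get_image(name): name is "scene" or "side" or "wrist"; returns the picture (420x560x3 uint8, red, green, blue); there is no depth.
- r.camera_model(name): a dict with "vertical_fov" (degrees; the focal length in pixels is half the picture's height over the tangent of half this angle, whatever the lens; pixels are square), "cx", "cy" (the principal point, pixels), "distortion" ([k1, k2, p1, p2, k3] as OpenCV has them; the pictures are not rectified), "position" and "rotation" of the camera in the world; the wrist camera has in their place "T_tool_cam" (4x4, takes a point from camera to tool coordinates, whose origin is the TCP and whose axes are the flange's). Camera axes: x right, y up, looking along -z (the intrinsics and any distortion apply to the point x, -y, -z); pixel columns grow to the right and rows downward; lengths in mm; the calibration is good to about 2 mm. A picture is of the moment at which its call begins: read the wrist's pose just before it. camera_model takes no time and is no camera call.
A pose or a line that the arm cannot do raises r.Unreachable and nothing moves.
- r.sign_off(): hands the job in, once; it reports no verdict.
The state is a dict: "time_s": time; "joint_pos": joint angles; "joint_vel": joint speeds; "effort": joint torques, N m; "ee_pos": TCP position; "orientation": TCP orientation; "force": force on the tool from outside, world axes, zero at the start; "torque": the same for the moment, N m; "opening": opening from 0.0 (shut) to 1.0 (fully open).
Only numpy, scipy, OpenCV 4.12 (cv2) and the standard library are available. Lean on these libraries where they do the work, as an engineer would, in place of code of your own. Each camera call takes 0.05 s, during which the arm holds its last target. There are 200 camera calls.

## Working session

There is one attempt and no reset: what is moved stays moved. The work goes in short steps, each a Python script; the robot and the scene stay as the last script left them, time stands still between calls to the robot, and variables do not carry over. Pictures are saved under pics/ and viewed, on a budget of 10 in all, crops included, one or two more only if the job needs it, and the job is handed in when it is done.

```bash
ls; mkdir -p pics; python3 - <<'E'
from plant import r
import cv2
for n in ("scene","side"):
    cv2.imwrite(f"pics/{n}0.png",r.get_image(n)[:,:,::-1]); print(n,r.camera_model(n))
print(r.camera_model("wrist")); print(r.get_state())
E
```

```text
pics
scene {'vertical_fov': 56.42991018643135, 'cx': 278.6035319938704, 'cy': 211.87819404015144, 'distortion': array([-0.08858654,  0.        ,  0.        ,  0.        ,  0.        ]), 'position': array([-125.07520653, -489.89002066,  650.44217331]), 'rotation': array([ 0.3930865 , -0.24262117, -0.46601716,  0.75461645])}
side {'vertical_fov': 49.23959827063386, 'cx': 279.8117846115958, 'cy': 212.62278387675963, 'distortion': array([-0.14190581,  0.        ,  0.        ,  0.        ,  0.        ]), 'position': array([432.6559336 , 898.92248143, 643.87032412]), 'rotation': array([-0.04086113,  0.51314264,  0.85621343, -0.04374425])}
{'vertical_fov': 60.79305519049087, 'cx': 274.82490095956183, 'cy': 214.11849252331757, 'distortion': array([-0.09306343,  0.        ,  0.        ,  0.        ,  0.        ]), 'T_tool_cam': array([[ 9.08092203e-04,  9.49898195e-01,  3.12558146e-01,
         8.04825897e+01],
       [ 9.99998958e-01, -1.21328900e-03,  7.81965785e-04,
         1.01338973e+00],
       [ 1.12201125e-03,  3.12557110e-01, -9.49898307e-01,
        -1.42170058e+02],
       [ 0.00000000e+00,  0.00000000e+00,  0.00000000e+00,
         1.00000000e+00]])}
{'time_s': 0.1, 'joint_pos': array([ 1.23798049e+00,  3.20235423e-01,  1.56553548e+00, -5.46327356e-06,
        1.25742682e+00, -1.99823361e-02]), 'joint_vel': array([-0.00012575, -0.00185444, -0.00035039, -0.00099611, -0.00078064,
       -0.00187157]), 'effort': array([-2.22536910e-03, -4.16408336e+01, -2.34704465e+01, -2.48704901e-04,
        4.98925277e-03,  2.39189012e-05]), 'ee_pos': array([176.81208392, 546.69416241, 230.57043302]), 'orientation': array([ 1.55778827e-01,  9.87791634e-01, -7.90538991e-04, -1.38276118e-04]), 'force': array([ 0.01870281, -0.32878882, -0.0681919 ]), 'torque': array([ 0.01731427, -0.02525832,  0.00233912]), 'opening': 0.9979672922603627}
```

View pics/scene0.png

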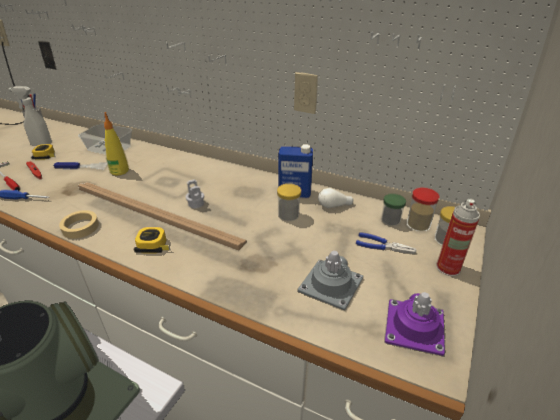

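View pics/side0.png

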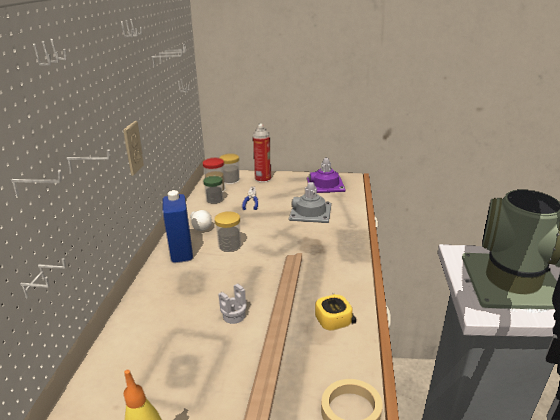

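The yoke is at scene (196,195) and side (234,303). The grey gearbox is at scene (334,278) and side (311,208), with the purple decoy to its right. I'll enlarge both objects in both views.

```bash
cat > h.py <<'E'
import numpy as np, cv2
from scipy.spatial.transform import Rotation as R
from plant import r
def cam(n, st=None):
    m=r.camera_model(n); f=210/np.tan(np.radians(m["vertical_fov"]/2))
    K=np.array([[f,0,m["cx"]],[0,f,m["cy"]],[0,0,1]])
    if n=="wrist":
        T=m["T_tool_cam"]; Rt=R.from_quat(st["orientation"]).as_matrix()
        return K,m["distortion"],st["ee_pos"]+Rt@T[:3,3],Rt@T[:3,:3]
    return K,m["distortion"],m["position"],R.from_quat(m["rotation"]).as_matrix()
def ray(c,uv):
    K,D,p,M=c
    x,y=cv2.undistortPoints(np.array([[uv]],float),K,D)[0,0]
    d=M@np.array([x,-y,-1]); return p,d/np.linalg.norm(d)
def proj(c,P):
    K,D,p,M=c
    q=(np.atleast_2d(P)-p)@M*[1,-1,-1]
    return cv2.projectPoints(q,np.zeros(3),np.zeros(3),K,D)[0][:,0]
def on_z(c,uv,z):
    p,d=ray(c,uv); return p+d*(z-p[2])/d[2]
def tri(rays):
    A=sum(np.eye(3)-np.outer(d,d) for p,d in rays); b=sum((np.eye(3)-np.outer(d,d))@p for p,d in rays)
    return np.linalg.solve(A,b)
def down(a):  # tool pointing down, tool y axis along world angle a
    y=np.array([np.cos(a),np.sin(a),0]); z=np.array([0,0,-1.]); return R.from_matrix(np.c_[np.cross(y,z),y,z]).as_quat()
E
python3 - <<'E'
from h import *
a=cv2.imread("pics/scene0.png"); b=cv2.imread("pics/side0.png")
cr=lambda im,x,y,w=66,h=50: cv2.resize(im[y-h//2:y+h//2,x-w//2:x+w//2],(396,300),interpolation=cv2.INTER_CUBIC)
cv2.imwrite("pics/crop.png",np.vstack([np.hstack([cr(a,196,195),cr(b,234,303)]),np.hstack([cr(a,332,277),cr(b,311,203)])]))
E
```

```text
(no output)
```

View pics/crop.png

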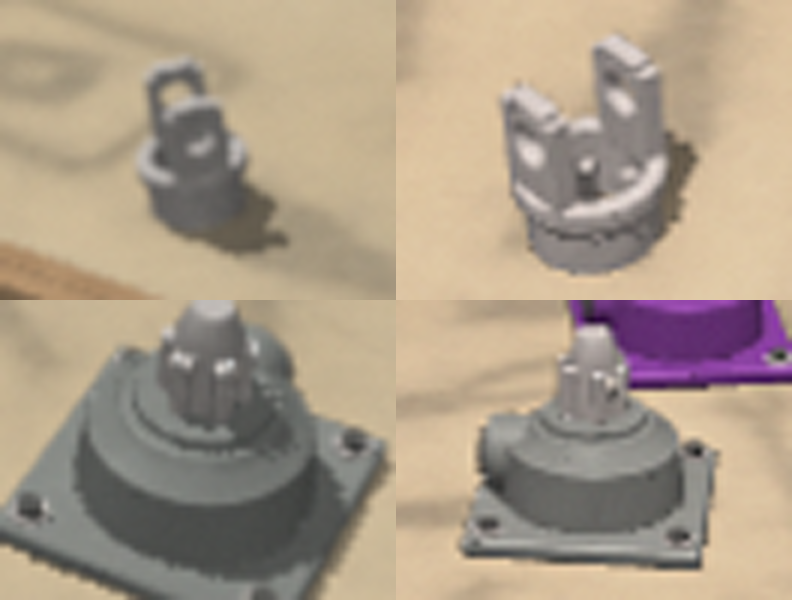

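Crops (6x) show ear tops in the scene view at (193.0,180.3) and (195.5,187), and in the side view at (223.3,294.2) and (239.2,286.3). The nose tip is at scene (334.3,252.7) and side (310.7,182.7).

```bash
python3 - <<'E'
from h import *
s,d=cam("scene"),cam("side")
def t(a,b):
    P=tri([ray(s,a),ray(d,b)]); print(P.round(1),(proj(s,P)[0]-a).round(1),(proj(d,P)[0]-b).round(1)); return P
t((194.2,183.7),(231.3,290.3))
e1=t((193,180.3),(223.3,294.2)); e2=t((195.5,187),(239.2,286.3))
print("ear dir",np.degrees(np.arctan2(*(e1-e2)[1::-1])),np.linalg.norm(e1-e2))
t((334.3,252.7),(310.7,182.7))
for c,uv in ((s,(194.2,183.7)),(d,(231.3,290.3))): print(on_z(c,uv,70))
for c,uv in ((s,(334.3,252.7)),(d,(310.7,182.7))): print(on_z(c,uv,97))
E
```

```text
[635.  166.6  67.4] [-0.4  0.5] [-0.6 -0.7]
[648.6 181.2  67.8] [-0.4  0.5] [-0.7 -0.7]
[621.4 151.9  67.6] [-0.4  0.5] [-0.7 -0.7]
ear dir 47.112982889956626 39.957870736729404
[ 499.2 -310.9   96. ] [-0.1  0.2] [-0.1 -0.1]
[634.54519072 164.4787178   70.        ]
[632.33182648 171.8892723   70.        ]
[ 498.82237068 -311.24182988   97.        ]
[ 498.71996778 -307.94419417   97.        ]
```

```bash
python3 - <<'E'
from h import *
for a in (47,-133):
    print(a,r.inverse_kinematics([634,167,180],down(np.radians(a))), r.inverse_kinematics([499,-310,180],down(np.radians(a-60))))
q=r.inverse_kinematics([634,167,180],down(np.radians(47)));q2=r.inverse_kinematics([634,167,180],down(np.radians(-133)))
a=47 if q2 is None or (q is not None and abs(q[5])<abs(q2[5])) else -133
r.goto([634,167,180],down(np.radians(a)))
st=r.get_state(); im=r.get_image("wrist"); np.save("w1.npy",np.r_[st["ee_pos"],st["orientation"]])
cv2.imwrite("pics/w1.png",im[:,:,::-1]); print(a,st["ee_pos"],st["time_s"])
print(proj(cam("wrist",st),[[634,167,70],[634,167,0],[647.6,181.6,70],[620.4,152.4,70]]))
E
```

```text
47 [ 2.40015219e-01  4.78883895e-01  1.44339486e+00 -4.44089210e-16
  1.21931390e+00 -5.80289529e-01] [-5.75470003e-01  3.74855938e-01  1.61502203e+00 -4.44089210e-16
  1.15171469e+00 -3.48577201e-01]
-133 None None
47 [633.62259679 168.11667516 180.2018806 ] 2.2417
[[273.13621193 212.54901565]
 [273.56947036 189.24447447]
 [300.04407796 212.60567231]
 [246.23622995 212.49402337]]
```

View pics/w1.png

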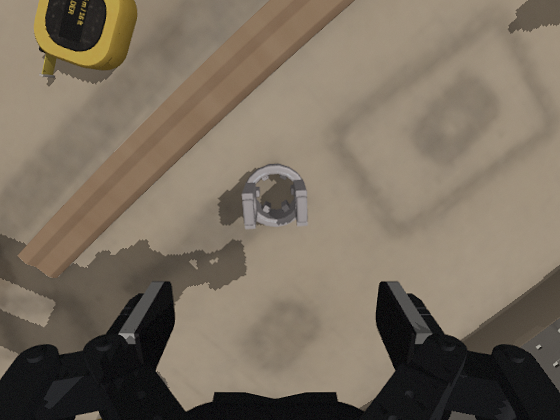

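```bash
python3 - <<'E'
import cv2
a=cv2.imread("pics/w1.png")[155:245,215:335]
cv2.imwrite("pics/w1c.png",cv2.resize(a,(720,540),interpolation=cv2.INTER_CUBIC))
E
```

```text
(no output)
```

View pics/w1c.png

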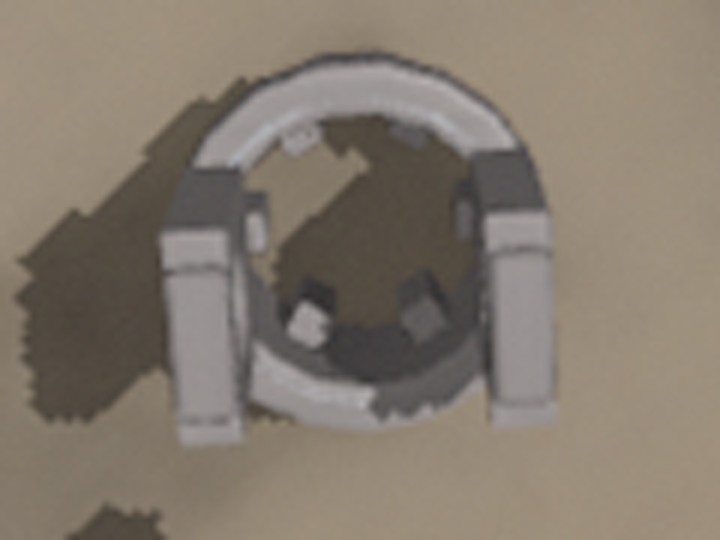

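The ear tops in w1 are centred at about (248.9,212.3) and (302.0,209.2), a few degrees off the gripper line.

```bash
python3 - <<'E'
from h import *
w=np.load("w1.npy"); c=cam("wrist",dict(ee_pos=w[:3],orientation=w[3:]))
P=lambda x,y: on_z(c,(215+x/6,155+y/6),70)
l,rr=P(203.5,344),P(522,325); print(l,rr,(l+rr)/2,np.linalg.norm(l-rr))
ang=lambda v: np.degrees(np.arctan2(v[1],v[0]))
print(ang(rr-l), ang(P(170,268)-P(179,420))-90, ang(P(551,248)-P(555,402))-90,ang(P(230,268)-P(239,420))-90)
E
```

```text
[621.66365421 153.94654683  70.        ] [646.58497637 184.43666291  70.        ] [634.12431529 169.19160487  70.        ] 39.37917567650306
50.73889903315134 48.827981179929054 50.16025782545782 49.32516508039345
```

```bash
python3 - <<'E'
from h import *
q=down(np.radians(50))
r.line_to([634.1,169.2,120],q,speed=120); r.line_to([634.1,169.2,32],speed=80)
print(r.get_state()["force"])
r.gripper_to(0.0,90); st=r.get_state(); print(st["opening"],st["force"],st["torque"],st["ee_pos"])
r.line_to([634.1,169.2,140],speed=80); r.line_to([560,60,190],speed=200); r.wait(.3)
st=r.get_state(); print(st["opening"],st["force"],st["torque"],st["ee_pos"],st["time_s"])
im=r.get_image("wrist"); cv2.imwrite("pics/w2.png",im[:,:,::-1])
np.save("w2.npy",np.r_[st["ee_pos"],st["orientation"]])
E
```

```text
[ 0.51972751 -1.00560587 -0.89065519]
0.5486453507249568 [-0.05844868 -0.59124929  3.4889789 ] [-0.05920192  0.08672575  0.03862207] [634.55770704 169.27257274  32.69286971]
0.5493042827231303 [ 0.17895836 -0.22189175 -1.57345478] [-0.00421756 -0.00498931  0.02614109] [560.1870552   60.58107788 189.45322805] 7.2917
```

View pics/w2.png

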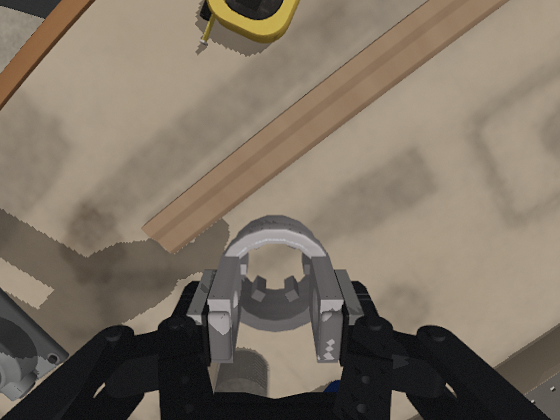

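The yoke is held squarely between the pads. I'll check where its axis sits in the tool frame using the collar rim, whose top edge is at (276,216) and sides at about x=221 and 331, then look at the gearbox from close up.

```bash
python3 - <<'E'
from h import *
w=np.load("w2.npy"); st=dict(ee_pos=w[:3],orientation=w[3:]); c=cam("wrist",st)
Rt=R.from_quat(w[3:]).as_matrix()
t=np.linspace(0,2*np.pi,200)
for dx in (-3,0,3):
  for h in (21,30):
    p=proj(c,w[:3]+np.c_[dx+27.5*np.cos(t),27.5*np.sin(t),np.full(200,32.-h)]@Rt.T)
    print(dx,h,p.min(0).round(1),p.max(0).round(1))
  for zt in (32-70,):
    print(" ear corners",proj(c,w[:3]+np.array([[dx+x,y,zt] for x in (-14,14) for y in (-24,24)])@Rt.T).round(1).tolist())
im=cv2.imread("pics/w2.png")[200:380,160:400]
cv2.imwrite("pics/w2c.png",cv2.resize(im,(720,540),interpolation=cv2.INTER_CUBIC))
# view of the gearbox
q=down(np.radians(-10))
r.goto([460,-230,230],q)
st=r.get_state(); im=r.get_image("wrist"); np.save("w3.npy",np.r_[st["ee_pos"],st["orientation"]])
cv2.imwrite("pics/w3.png",im[:,:,::-1]); print(st["ee_pos"],st["time_s"],st["joint_pos"])
print(proj(cam("wrist",st),[[499,-310,97],[499,-310,55]]))
E
```

```text
-3 21 [216.  226.4] [330.2 327.8]
-3 30 [213.  233.6] [333. 339.]
 ear corners [[207.6, 376.8], [337.1, 377.1], [201.9, 312.9], [342.6, 313.2]]
0 21 [215.7 220.2] [330.5 322.9]
0 30 [212.6 227.1] [333.4 333.9]
 ear corners [[207.0, 370.5], [337.7, 370.8], [201.3, 305.3], [343.2, 305.6]]
3 21 [215.3 213.9] [330.9 317.8]
3 30 [212.2 220.5] [333.8 328.7]
 ear corners [[206.4, 364.0], [338.2, 364.4], [200.6, 297.7], [343.8, 297.9]]
[ 460.41692356 -229.23884687  229.86540645] 8.525 [-4.84773701e-01  2.25247966e-01  1.70162439e+00  7.77588582e-04
  1.21484617e+00 -3.11736256e-01]
[[334.48044648 283.37133123]
 [327.86509977 262.15581091]]
```

View pics/w2c.png

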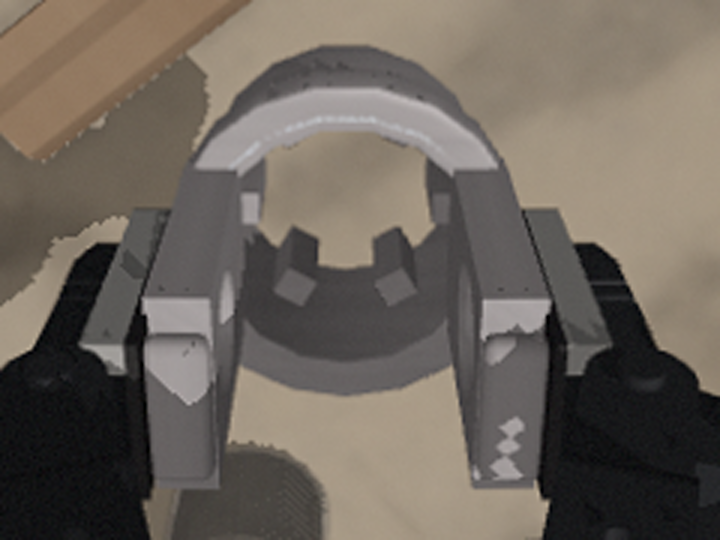

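View w3.

View pics/w3.png

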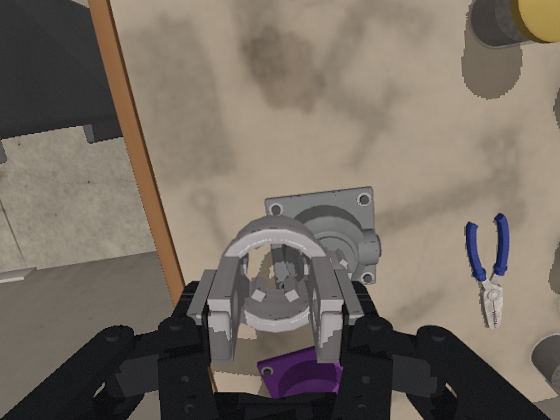

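The yoke is still held. The triangulated shaft position is good enough for the 6.7 mm capture range of the tapered nose, so I'll descend in small steps and nudge sideways by force.

```bash
cat >> h.py <<'E'
def F(n=4):
    fs=[]
    for _ in range(n):
        r.wait(.03); s=r.get_state(); fs.append(np.r_[s["force"],s["torque"]])
    return np.mean(fs,0),s
E
python3 - <<'E'
from h import *
a=np.radians(-10)
p=np.array([499,-310.5,150.]); 
r.line_to([p[0],p[1],200],down(a),speed=150); r.line_to(p,speed=100); r.wait(.3)
f0,s=F(8); np.save("f0.npy",f0); print(f0.round(2),s["ee_pos"])
z=140
r.line_to([p[0],p[1],z],speed=60)
while z>112:
    z-=2; r.line_to([p[0],p[1],z],speed=30)
    f,s=F(); d=f-f0
    print(z,p[:2].round(1),d.round(2),(s["ee_pos"]).round(1))
    if d[2]>15: break
    l=np.hypot(*d[:2])
    if l>2: p[:2]+=d[:2]/l*min(1.0,l*.15)
    if np.hypot(*d[:2])>20: break
print(r.get_state()["time_s"]); np.save("p.npy",[p[0],p[1],z])
E
```

```text
[ 0.02  0.08 -2.64  0.01  0.01 -0.  ] [ 499.00823571 -310.5039445   150.06192705]
138 [ 499.  -310.5] [-0.27  0.03  0.31 -0.02 -0.01  0.03] [ 499.1 -310.6  138.1]
136 [ 499.  -310.5] [-0.12  0.17  0.39 -0.03 -0.02  0.  ] [ 499.  -310.5  136. ]
134 [ 499.  -310.5] [-0.07  0.12  0.19 -0.01  0.   -0.01] [ 499.  -310.5  134. ]
132 [ 499.  -310.5] [-0.52  0.52  0.41 -0.   -0.04  0.  ] [ 499.  -310.5  132. ]
130 [ 499.  -310.5] [-0.16  0.16  0.14 -0.03  0.01 -0.  ] [ 499.  -310.5  130. ]
128 [ 499.  -310.5] [ 0.35 -0.38  0.76 -0.02 -0.01 -0.01] [ 499.  -310.5  128. ]
126 [ 499.  -310.5] [-0.1  -0.23  0.51  0.01 -0.02 -0.04] [ 499.  -310.5  126. ]
124 [ 499.  -310.5] [-0.13 -0.42  0.01 -0.03 -0.02  0.03] [ 499.  -310.5  124. ]
122 [ 499.  -310.5] [ 0.18 -0.24  0.33 -0.02 -0.03  0.04] [ 499.  -310.5  122. ]
120 [ 499.  -310.5] [-0.29  0.31  0.21 -0.02 -0.01  0.01] [ 499.  -310.5  120. ]
118 [ 499.  -310.5] [ 0.15  0.09 -0.11  0.01 -0.    0.01] [ 499.  -310.5  118. ]
116 [ 499.  -310.5] [ 0.05  0.04  0.23 -0.01  0.03  0.  ] [ 499.  -310.5  116. ]
114 [ 499.  -310.5] [ 0.22 -0.37  0.47 -0.   -0.03  0.01] [ 499.  -310.5  114. ]
112 [ 499.  -310.5] [-2.25  1.06  8.44  0.24  0.37 -0.01] [ 499.2 -310.6  113.6]
16.25
```

Contact came exactly at the predicted height, with the yoke on the tooth ends and well centred. Next I'll press lightly and turn in steps to feel for the mesh.

```bash
python3 - <<'E'
from h import *
f0=np.load("f0.npy"); p=np.array([499,-310.5,110.5]); 
r.line_to(p,speed=20)
yaw=-10.; 
seq=[-10+2.5*i for i in range(14)]
for yaw in seq:
    r.line_to(p,down(np.radians(yaw)),speed=30)
    f,s=F(3); d=f-f0
    print(yaw,d.round(2),s["ee_pos"].round(1),round(s["time_s"],2))
    if s["ee_pos"][2]<111.6 or d[2]<3 or d[2]>35: break
    l=np.hypot(*d[:2])
    if l>3: p[:2]+=np.clip(d[:2]*.05,-.3,.3)
np.save("p.npy",np.r_[p,yaw])
E
```

```text
-10.0 [-4.3   2.44 15.5   0.52  0.8   0.  ] [ 499.2 -310.6  113.4] 16.85
-7.5 [-2.94e+00  1.32e+00  1.55e+01  3.80e-01  5.90e-01 -1.00e-02] [ 499.4 -310.8  113.5] 17.2
-5.0 [-2.15  0.92 14.41  0.29  0.43 -0.02] [ 499.6 -311.   113.4] 17.55
-2.5 [-1.730e+00  9.300e-01  1.349e+01  2.200e-01  3.000e-01  1.000e-02] [ 499.8 -311.1  113.4] 17.9
0.0 [-1.08e+00  1.06e+00  1.31e+01  2.50e-01  2.00e-01 -1.00e-02] [ 500.  -311.1  113.3] 18.25
2.5 [-2.200e-01  1.100e+00  1.215e+01  3.200e-01  8.000e-02 -1.000e-02] [ 500.2 -311.   113.2] 18.6
5.0 [-0.09  1.4  11.43  0.36 -0.1  -0.  ] [ 500.4 -310.9  113. ] 18.95
7.5 [ 2.08  1.41  1.22  0.21 -0.36  0.02] [ 499.2 -310.2  110.9] 19.3
```

At yaw 7.5° the yoke dropped in and Fz fell to about 1 N, so the splines have meshed. I'll push down in steps, relieving any side force or twist.

```bash
python3 - <<'E'
from h import *
f0=np.load("f0.npy"); x,y,z,yaw=np.load("p.npy"); p=np.array([x,y,z]); print(p)
while p[2]>83.5:
    p[2]-=1.5; r.line_to(p,down(np.radians(yaw)),speed=30)
    f,s=F(3); d=f-f0
    print(round(p[2],1),round(yaw,1),p[:2].round(1),d.round(2),s["ee_pos"].round(1),round(s["time_s"],2))
    if d[2]>38: break
    if np.hypot(*d[:2])>3: p[:2]+=np.clip(d[:2]*.05,-.3,.3)
    if abs(d[5])>.1: yaw+=np.sign(d[5])*.7
np.save("p.npy",np.r_[p,yaw])
E
```

```text
[ 498.63790781 -310.31197142  110.5       ]
109.0 7.5 [ 498.6 -310.3] [ 3.99  2.14  1.19  0.43 -0.89  0.12] [ 499.2 -310.1  108.7] 19.65
107.5 8.2 [ 498.8 -310.2] [ 4.64  1.95  1.6   0.45 -0.96  0.05] [ 499.1 -310.2  107.5] 20.0
106.0 8.2 [ 499.1 -310.1] [ 3.74  2.9   5.3   0.56 -0.83 -0.01] [ 499.3 -310.1  106.3] 20.35
104.5 8.2 [ 499.3 -310. ] [ 3.66  2.    6.55  0.44 -0.7   0.01] [ 499.4 -310.2  104.8] 20.7
103.0 8.2 [ 499.4 -309.9] [ 3.09  0.87  6.95  0.24 -0.64  0.06] [ 499.4 -310.2  103.2] 21.05
101.5 8.2 [ 499.6 -309.8] [ 2.05  0.47  6.68  0.12 -0.51  0.03] [ 499.5 -310.1  101.5] 21.4
100.0 8.2 [ 499.6 -309.8] [ 2.37  0.2   6.02  0.01 -0.48  0.04] [ 499.4 -310.    99.8] 21.75
98.5 8.2 [ 499.6 -309.8] [ 2.26 -0.35  5.76 -0.09 -0.42 -0.  ] [ 499.5 -310.    98.4] 22.1
97.0 8.2 [ 499.6 -309.8] [ 2.01 -0.48  5.11 -0.15 -0.38  0.01] [ 499.5 -309.9   96.8] 22.45
95.5 8.2 [ 499.6 -309.8] [ 2.18 -0.78  4.8  -0.22 -0.4  -0.02] [ 499.5 -309.9   95.3] 22.8
94.0 8.2 [ 499.6 -309.8] [ 1.73 -1.14  4.1  -0.21 -0.38  0.01] [ 499.5 -309.9   93.8] 23.15
92.5 8.2 [ 499.6 -309.8] [ 1.42 -1.06  4.56 -0.25 -0.36 -0.02] [ 499.6 -309.8   92.4] 23.5
91.0 8.2 [ 499.6 -309.8] [ 1.55 -1.11  4.89 -0.24 -0.37 -0.01] [ 499.6 -309.8   90.9] 23.85
89.5 8.2 [ 499.6 -309.8] [ 2.62 -1.7   0.36 -0.32 -0.48 -0.03] [ 499.5 -309.7   88.8] 24.2
88.0 8.2 [ 499.7 -309.9] [ 1.98 -0.7   0.43 -0.25 -0.44  0.  ] [ 499.5 -309.8   87.6] 24.55
86.5 8.2 [ 499.7 -309.9] [-0.73  0.13  8.9   0.03  0.05  0.02] [ 499.5 -309.8   87.6] 24.9
85.0 8.2 [ 499.7 -309.9] [-2.32  1.62 16.97  0.31  0.53 -0.02] [ 499.5 -309.8   87.6] 25.25
83.5 8.2 [ 499.7 -309.9] [-4.39  3.41 24.91  0.54  0.99 -0.  ] [ 499.5 -309.8   87.6] 25.6
```

A hard stop at 87.6 mm, 26 mm below tooth-end contact and reading 25 N, means it is home. I'll relax, release, retreat and look.

```bash
python3 - <<'E'
from h import *
x,y,z,yaw=np.load("p.npy")
r.line_to([499.5,-309.8,87.3],speed=20); r.gripper_to(1.0); r.wait(.2)
print(F()[0].round(2)-np.load("f0.npy").round(2))
r.line_to([499.5,-309.8,200],speed=80)
q=down(np.radians(yaw)); xt=R.from_quat(q).as_matrix()[:,0]
r.line_to(np.array([499.5,-309.8,200])-30*xt,speed=120); r.wait(.2)
s=r.get_state(); c=cam("wrist",s); im=r.get_image("wrist")[:,:,::-1]
cv2.imwrite("pics/w4.png",im); im2=r.get_image("side")[:,:,::-1]; im3=r.get_image("scene")[:,:,::-1]
cr=lambda im,x,y,w,h,W=400,H=300: cv2.resize(im[y-h//2:y+h//2,x-w//2:x+w//2],(W,H),interpolation=cv2.INTER_CUBIC)
cv2.imwrite("pics/end.png",np.hstack([np.vstack([cr(im2,311,195,100,76),cr(im3,332,270,100,76)]),cv2.resize(im,(400,300))[:, :].repeat(2,0)[:600]]))
print(s["ee_pos"],s["time_s"],s["opening"]); 
print("ear tops expected wrist",proj(c,[[499.5,-309.8,125]]),"side",proj(cam("side"),[[499.5,-309.8,125],[499.5,-309.8,55]]),"scene",proj(cam("scene"),[[499.5,-309.8,125]]))
E
```

```text
[-0.06 -0.41  2.52 -0.01 -0.01  0.  ]
[ 503.63150093 -338.96649729  199.96608561] 28.9 0.9991389452601676
ear tops expected wrist [[274.57940886 183.84977477]] side [[310.51665443 173.50611413]
 [310.38819271 195.50063025]] scene [[334.8679332  242.25961864]]
```

View pics/end.png

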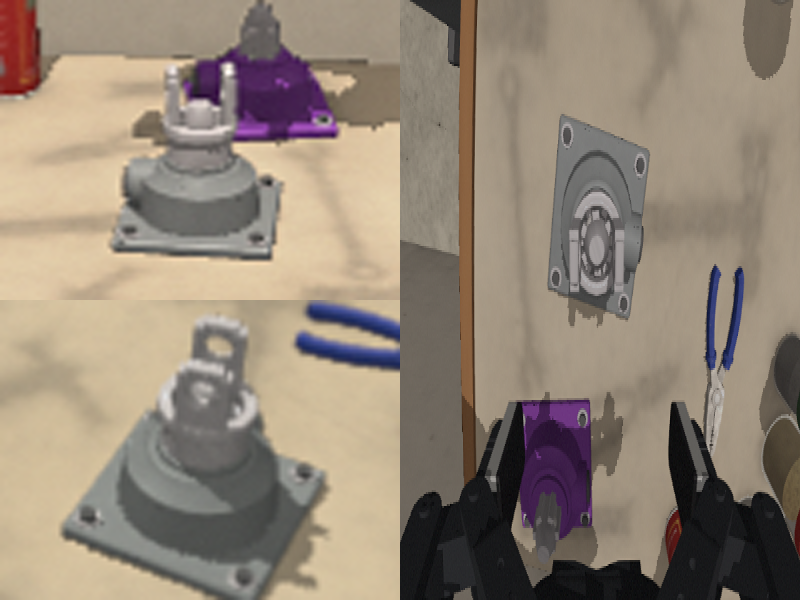

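The yoke sits upright on the shoulder with the gripper clear. The ear tops in the side view are at row ~174, against 173.5 predicted for fully home.

```bash
python3 -c "
from plant import r
r.sign_off(); print(r.get_state()['time_s'])"
```

```text
the job is handed in; nothing more can be done
the job is handed in; nothing more can be done
```

The yoke is meshed, pushed fully home on the grey gearbox's shaft, ears up and released, and the job is handed in. I gripped it across the ears, lowered it over the nose, and turned it under about 15 N until the splines meshed about 17° from the starting angle. Then I pushed it down. The drag was about 5–7 N, and the highest force I read was about 25 N, at the hard stop.

**Last checks:**
- **Depth:** the stop came 26 mm below the first contact with the tooth ends, as expected for fully home. In the side picture the ear tops are at row ~174, against 173.5 predicted.
- **Upright and clear:** the pictures show the yoke upright on the shaft. The open gripper had backed off to z = 200 mm and touched nothing. The clock read 28.9 s just before I handed in.
- **Bystanders:** the robot stayed away from the jar, the cutters and the tape measure, but I did not measure their positions again. The final view shows only the cutters clearly.

None of these checks failed. The one disagreement was that the wrist camera placed the yoke in the grip 1–2 mm differently from what I assumed. That is within calibration error, and the fit went in without side load on the nose.

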